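# Pour ferrite cores into a grooved tray

## Task

Slide the grooved tray between the guide fences until it is fully home against the core dispenser, then press the dispenser's side paddle down gently so that its trough tips and the three ferrite cores roll out, each settling down into a groove of its own. Then let the trough swing back up. Do not touch the brittle cores with the gripper, leave the tray home, and leave everything else on the bench where it stands.

Things in the scene. Friction and masses are not known exactly. Their poses are not given: they have to be found in the camera images.
- dispenser: Fixed grey base, 104 mm wide (x), y 0 to +85 mm, with a tipping trough between two posts (tops 66 mm high). Origin: on the bench, middle of its front (dock) face. Its -y is the way cores roll out and where the tray docks; the paddle is on its -x side. Guide fences 20 mm high, inner faces at x = +-45 mm, run from y 0 to -90 mm, then flare to 122 mm apart at y = -128 mm.
- trough (a joint): Angle of the tipping trough, rad: 0 = at rest, floor 8 degrees down to the rear so cores stay in; 0.14 = level; 0.59 = stop, floor 26 degrees down to the open front. Grows as the paddle is pressed; a spring (about 4 to 7 N at the paddle) returns it. Hinge: level axis along x of the dispenser, at its y 0, z 58 mm. Trough 71 mm wide inside, walls 25 mm high; lip 18 mm long, bent 15 degrees down.
- paddle (a point): Middle of the pressing area on top of the paddle, a flat steel plate 34 (x) by 66 (y) by 5 mm carried out on the trough's -x side, moving with it. In the dispenser's frame: x -80, y -58, z 91 mm at rest; x -80, y -67, z 53 mm at the stop. The plate reaches 18 mm beyond this point toward -y and 48 mm toward +y. Only air below it.
- tray: Loose aluminium tray, 0.7 kg, 86 mm wide (x), 150 mm long. Origin: underside, middle of its high end face (the end that goes against the dispenser); it runs to y = -150 mm (low end). Home: origin and axes coincide with the dispenser's. Bed slopes 12 degrees down toward -y, from 44 mm high at the high end; low end wall and side walls (past the apron) stand 14 mm above it; high end open.
- tray_grip (a point): Top middle of the upright grey grip block at the tray's low end: 30 mm (x) by 20 mm (y), top 46 mm above the bench, standing on the 4 mm base plate; 139 mm toward -y from the tray's origin. About 10 mm free between it and the end wall (about 34 mm high) on its +y side; open on the other three sides.
- bed (a point): Frame of the tray's sloping bed: origin on the bed surface, middle of the high end; x across, y up the slope, z normal. Flat apron of 30 mm, then four grooves along x centred at y = -37.75, -57.75, -77.75, -97.75 mm, 15.5 mm wide, 13.5 mm deep. A settled core's centre is at z -6.5 mm, its top level with the bed: later cores roll over it; poured too fast, they jump.
- core0: Dark grey round ferrite core rod, 14 mm diameter, 68 mm long, 50 g; starts lying across the trough. Origin at its centre, its x axis along the rod.
- core1: Dark grey round ferrite core rod, 14 mm diameter, 68 mm long, 50 g; starts lying across the trough. Origin at its centre, its x axis along the rod.
- core2: Dark grey round ferrite core rod, 14 mm diameter, 68 mm long, 50 g; starts lying across the trough. Origin at its centre, its x axis along the rod.
- bobbin: White plastic bobbin, 32 mm across, 26 mm high; bystander. Origin under its centre.
- tape_roll: Yellow tape roll, 64 mm across, 19 mm high; bystander. Origin under its centre.
- screwdriver: Screwdriver lying on the bench beside the tray's path; bystander. Handle to its -x.
- mug: White mug, 80 mm across, 95 mm high; bystander. Origin under its centre.
- flux_jar: White jar, 50 mm across, 60 mm high; bystander. Origin under its centre.
- marker: Black marker pen lying on the bench, 120 mm long, 12 mm thick; bystander. Origin under its middle.

How it is judged:
On the way, in this order (a step that is already met when the one before it is completed fails the run):
1. the tray is fully home between the fences against the dispenser (y of tray in the frame of dispenser above -0.005 m and x of tray in the frame of dispenser between -0.005 and 0.005 m and angle between the y axis of tray and the y axis of dispenser, either way round below 0.06 rad and angle between tray's own z axis and vertical below 0.03 rad), for 0.2 s.
2. with the tray home, the trough is tipped past level by the paddle so the cores roll out (all of step 1 and value of joint trough above 0.2 rad), for 0.05 s.
At the end, for the whole second after the job is handed in: The tray is home (within 5 mm of the dispenser's face and of the middle, within 0.06 rad), each of the three cores lies at rest down in a groove of the tray (centre 4.5 to 10 mm below the bed surface, within 0.1 rad of the grooves' direction), and the trough is back at rest (below 0.08 rad) (all of step 1 and z of core0 in the frame of bed between -0.01 and -0.0045 m and y of core0 in the frame of bed between -0.111 and -0.03 m and x of core0 in the frame of bed between -0.04 and 0.04 m and angle between the x axis of each of core0, core1, core2 and the x axis of tray, either way round below 0.1 rad and linear speed of each of core0, core1, core2 below 0.02 m/s and z of core1 in the frame of bed between -0.01 and -0.0045 m and y of core1 in the frame of bed between -0.111 and -0.03 m and x of core1 in the frame of bed between -0.04 and 0.04 m and z of core2 in the frame of bed between -0.01 and -0.0045 m and y of core2 in the frame of bed between -0.111 and -0.03 m and x of core2 in the frame of bed between -0.04 and 0.04 m and value of joint trough below 0.08 rad); the robot touches nothing.
It fails at once if the trough is tipped roughly (faster than 2.5 rad/s, some 150 mm/s at the paddle) (velocity of joint trough above 2.5 rad/s).
It fails at once if the gripper or arm touches a core (contact force between any of core0, core1, core2 and the fingers above 0.3 N or contact force between any of core0, core1, core2 and the arm above 0.3 N).
It fails at once if a bystander is moved by more than 30 mm (distance of any of bobbin, tape_roll, screwdriver, mug, flux_jar, marker from where it was at the start of the episode above 0.03 m).
It also fails if it takes over 51 s, if anything falls off the work surface, if the arm or the gripper's body presses on something with over 40 N, if the wrist force passes 120 N, or if a joint passes its speed limit or range.

## Robot

A 7-joint arm with a two-finger parallel gripper is mounted at the origin on the work surface. World frame = base frame: x ahead of the robot, y to its left, z up, the work surface at z = 0. Lengths are in m, angles in rad, forces in N, time in s.
With the tool pointing down it reaches from about 0.4 to 0.875 m from the base axis. Payload 19.3 kg.
Tool frame: the origin (TCP) lies at the very end of the fingers, on their centre line; the grasp point (between the pads) lies 19 mm behind it; z points along the fingers, y is the line along which they close (so a half turn about z gives the same grasp; the last joint's range is limited). The gripper opens to 85 mm and grips with 20 to 120 N. Pads are 22 mm wide; open, the fingers measure 114 mm over their backs; the gripper's body (76 mm by 85 mm) begins 54 mm behind the grasp point. The pads swing forward as they close: fully open they stand 13 mm farther back than shut.
Start: joints at [-1.35, 0.521, -0.036, 1.599, 0.021, 1.021, -0.113], TCP at [0.179, 0.599, 0.231] pointing down, gripper open.
Joint ranges: [-2.91, 2.91], [-0.3, 2.13], [-1.5, 1.42], [0.17, 2.43], [-1.26, 4.41], [0.16, 1.93], [-2.52, 2.52]. Speed limits (rad/s): [1.89, 1.89, 2.39, 2.39, 3.01, 3.01, 3.01].

## Interface

Orientations are given as [roll, pitch, yaw] about the fixed x, y, z axes, in that order (R = Rz(yaw) Ry(pitch) Rx(roll)).
In Python, from workcell import bot gives the robot as it stands.
- The arm moves only by the tool carry_out, never from a script. Its argument "rows" is a list that holds one entry, the list of rows, each a list of 4 numbers: the shift along the tool's x, y, z in m, then the turn about the tool's z in degrees. In form: [[[x, y, z, twist], ...]]. A call has 1 to 12 rows; each row is the pose to reach, as a shift and turn from the pose commanded when the call began, along the tool's axes at that moment; what a row does not reach only later rows make up. A row lasts 1/12 s, in which the tool goes at most 41.7 mm and 7.16 degrees, less where a joint would pass 70% of its speed; a pose out of reach is approached as far as the arm can. A call with a gripper value outside its range is refused whole. "grip" is the finger opening in m, from 0 to 0.0854, set as the call begins (left out, the last holds). The fingers move at their own pace and stop on an object; "grip_force" is the grip in N (left out, the last holds). Time passes only in rows, so rows that repeat a pose let the fingers close. It gives the time, the measured TCP pose, the force, the opening and the grip force at its end, in the units of the state.
- bot.observe(): the state, without advancing time (a new reading comes with each control period).
- bot.grab_frame(name): name is "scene" or "side" or "wrist"; returns a dict with "pixels" (420x560x3 uint8, red, green, blue), "K" (3x3 intrinsics, pixels), "pose" (4x4, takes a point from camera to world coordinates). Camera axes: x right, y down, z forward; pixel columns grow to the right and rows downward; lengths in m; the calibration is good to about 2 mm. The wrist camera is an equidistant fisheye: a pixel r from the principal point sees the ray r / f radians off the axis. A picture is of the moment at which its call begins. There is no depth.
- bot.job_done(): hands the job in; it is judged then, once.
Trained networks look in a picture, given as the dict that the camera call returned (one of the last four; its "shot" number tells which), for a name from the list of things; names that differ only in an ending like _2 or _b are one class to them, and where a whole thing is asked for, a point or a joint stands for the part that bears it (a point fixed in the world has none). Each returns a list of dicts, best first, with "conf" (0 to 1); they miss things now and then, are a little off and sometimes report something else, mostly with a low value. They report only what shows in the picture. A call takes as long as a camera call.
- bot.look_for(picture, label): "position" ([column, row] in pixels, amid what is visible of it).
- bot.regions_of(picture, label): "region" (420x560 bool, what is visible of it) and "position" ([column, row] in pixels, amid what is visible of it).
- bot.spot_point(picture, label): "position" ([column, row] in pixels: a listed point, or the origin of a listed thing).
The state is a dict: "clock": time; "qpos": joint angles; "qd": joint speeds; "joint_efforts": joint torques, N m; "position": TCP position; "tool_rot": TCP orientation; "force": force on the tool from outside, world axes, zero at the start; "moment": the same for the moment, N m; "grip_width": finger opening in m; "finger_force": force on a finger pad.
Only numpy, scipy, OpenCV 4.12 (cv2) and the standard library are available. Lean on these libraries where they do the work, as an engineer would, in place of code of your own. Each camera call takes 0.05 s, during which the arm holds its last target. There are 200 camera calls.

## Working session

There is one attempt and no reset: what is moved stays moved. The work goes in short steps, Python scripts to look and compute and a tool call to move; the robot and the scene stay as the last step left them, time stands still between calls to the robot, and variables do not carry over. Pictures are saved under pics/ and viewed, at most 11 in all, crops included, and the job is handed in when it is done.

Besides the shell and the picture viewer there is one more tool, called in YAML: its name, and indented under it one key for each argument. carry_out: Moves the arm, as the interface text tells. Its arguments: {"type":"object","properties":{"rows":{"type":"array","items":{"type":"array","items":{"type":"array","items":{"type":"number"}}}},"grip":{"type":"number"},"grip_force":{"type":"number"}},"required":["rows"]}

```bash
mkdir -p pics; ls; cat > h.py <<'E'
import numpy as np, cv2
from workcell import bot
from scipy.spatial.transform import Rotation as R
def ray(f,px):
    K=f["K"];T=np.array(f["pose"]);d=np.array([(px[0]-K[0][2])/K[0][0],(px[1]-K[1][2])/K[1][1]])
    if f.get("fish"):
        r=np.hypot(*d); v=np.array([*(d/max(r,1e-9)*np.sin(r)),np.cos(r)])
    else: v=np.array([*d,1.])
    v=T[:3,:3]@v; return T[:3,3],v/np.linalg.norm(v)
def grab(n):
    f=bot.grab_frame(n); f["fish"]=(n=="wrist"); return f
def at_z(f,px,z):
    o,v=ray(f,px); return o+v*(z-o[2])/v[2]
def tri(obs):
    A=np.zeros((3,3));b=np.zeros(3)
    for f,px in obs:
        o,v=ray(f,px);P=np.eye(3)-np.outer(v,v);A+=P;b+=P@o
    return np.linalg.solve(A,b)
def proj(f,p):
    T=np.array(f["pose"]);c=T[:3,:3].T@(np.array(p)-T[:3,3]);K=np.array(f["K"])
    if f.get("fish"):
        rr=np.hypot(c[0],c[1]);t=np.arctan2(rr,c[2]);d=c[:2]/max(rr,1e-9)*t
    else: d=c[:2]/c[2]
    return np.array([K[0,0]*d[0]+K[0,2],K[1,1]*d[1]+K[1,2]])
def save(f,n): cv2.imwrite("pics/"+n,f["pixels"][:,:,::-1])
E
python3 - <<'E'
from h import *
fs={n:grab(n) for n in("scene","side","wrist")}
s=bot.observe();print({k:np.round(v,3).tolist() for k,v in s.items()})
for n,f in fs.items(): print(n,np.round(f["pose"],3).tolist(),np.round(f["K"],1).tolist())
for lab in("dispenser","paddle","tray","tray_grip","bed","core0","bobbin","tape_roll","screwdriver","mug","flux_jar","marker"):
    for n,f in fs.items():
        r=bot.spot_point(f,lab)[:3]
        print(lab,n,[(np.round(q["position"],1).tolist(),round(q["conf"],2)) for q in r])
cv2.imwrite("pics/a.png",np.vstack([fs["scene"]["pixels"]])[:,:,::-1]);save(fs["side"],"b.png")
E
```

```text
pics
{'clock': 0.15, 'qpos': [-1.35, 0.522, -0.036, 1.6, 0.021, 1.021, -0.113], 'qd': [-0.0, -0.004, 0.002, -0.003, -0.001, 0.001, 0.001], 'joint_efforts': [0.003, -92.739, 1.981, -37.005, 0.018, 0.007, -0.0], 'position': [0.179, 0.599, 0.231], 'tool_rot': [-3.141, 0.0, 2.851], 'force': [0.514, -0.188, -0.12], 'moment': [0.028, -0.004, 0.003], 'finger_force': 0.0, 'grip_width': 0.086}
scene [[-0.831, 0.436, -0.347, 0.939], [0.557, 0.646, -0.522, 0.537], [-0.003, -0.627, -0.779, 0.932], [0.0, 0.0, 0.0, 1.0]] [[478.6, 0.0, 282.4], [0.0, 478.6, 207.7], [0.0, 0.0, 1.0]]
side [[0.76, -0.352, 0.547, 0.076], [-0.65, -0.435, 0.623, -0.578], [0.018, -0.829, -0.559, 0.586], [0.0, 0.0, 0.0, 1.0]] [[396.7, 0.0, 276.4], [0.0, 396.7, 208.8], [0.0, 0.0, 1.0]]
wrist [[0.286, 0.925, 0.251, 0.115], [0.958, -0.276, -0.075, 0.617], [0.0, 0.262, -0.965, 0.372], [0.0, 0.0, 0.0, 1.0]] [[325.2, 0.0, 278.8], [0.0, 325.2, 212.6], [0.0, 0.0, 1.0]]
dispenser scene [([357.9, 303.6], 0.7)]
dispenser side [([247.9, 190.2], 0.69), ([212.9, 194.8], 0.59)]
dispenser wrist []
paddle scene [([375.0, 247.2], 0.72)]
padd
[... 463 characters left out ...]
96.9, 171.7], 0.59), ([195.9, 168.5], 0.44)]
core0 wrist []
bobbin scene [([303.9, 318.8], 0.72)]
bobbin side [([250.2, 191.5], 0.67)]
bobbin wrist []
tape_roll scene [([337.9, 368.6], 0.68)]
tape_roll side []
tape_roll wrist []
screwdriver scene [([347.1, 207.9], 0.85)]
screwdriver side [([204.1, 264.8], 0.88)]
screwdriver wrist []
mug scene [([436.7, 336.4], 0.96), ([381.8, 317.8], 0.71)]
mug side [([154.3, 187.6], 0.71)]
mug wrist []
flux_jar scene [([264.4, 132.3], 0.62), ([321.8, 258.9], 0.28), ([347.2, 208.3], 0.19)]
flux_jar side [([334.1, 373.9], 0.85)]
flux_jar wrist []
marker scene [([277.8, 212.7], 0.57), ([253.8, 262.5], 0.52)]
marker side [([301.3, 214.6], 0.54)]
marker wrist []
```

View pics/a.png

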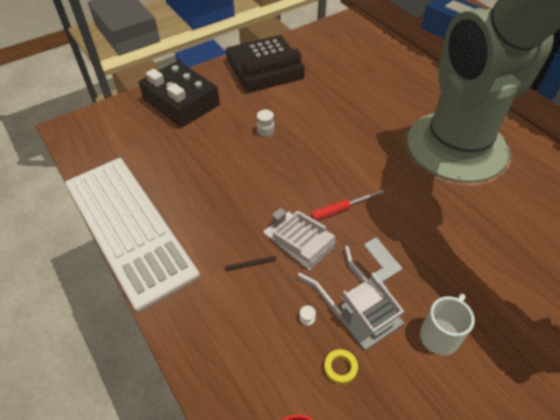

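View pics/b.png

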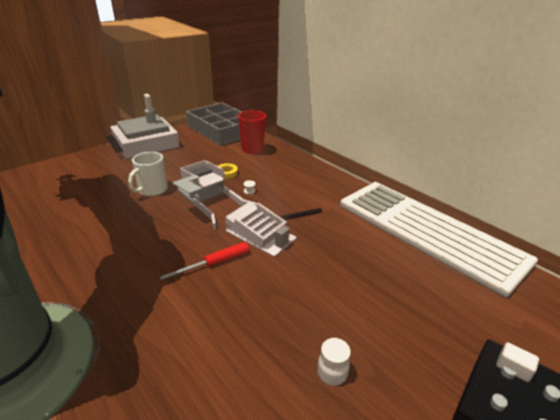

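```bash
python3 - <<'E'
from h import *
a=grab("scene");b=grab("side")
P={}
for l in("dispenser","paddle","tray","tray_grip","bed","mug","bobbin","screwdriver","flux_jar","marker"):
    A=bot.spot_point(a,l)[:2];B=bot.spot_point(b,l)[:2]
    for p in A:
        for q in B:
            X=tri([(a,p["position"]),(b,q["position"])]);e=np.linalg.norm(proj(a,X)-p["position"])+np.linalg.norm(proj(b,X)-q["position"])
            print(l,X.round(4),"err",e.round(1),round(p["conf"],2),round(q["conf"],2))
E
```

```text
dispenser [0.5483 0.2355 0.009 ] err 1.3 0.75 0.9
paddle [0.4621 0.18   0.103 ] err 3.8 0.82 0.8
tray [0.531  0.0881 0.0031] err 1.5 0.81 0.82
tray_grip [ 0.5583 -0.0458  0.0385] err 3.0 0.85 0.58
bed [0.5329 0.0885 0.0381] err 0.8 0.75 0.94
bed [ 0.6174  0.1767 -0.0447] err 15.2 0.19 0.94
mug [0.445  0.3774 0.0059] err 5.9 0.96 0.71
bobbin [ 0.6474  0.191  -0.0014] err 0.3 0.49 0.41
screwdriver [ 0.3848  0.0063 -0.0058] err 2.0 0.57 0.65
screwdriver [ 0.5353  0.0209 -0.0799] err 99.7 0.28 0.65
flux_jar [ 0.409  -0.3491  0.001 ] err 1.1 0.83 0.8
flux_jar [ 0.4621 -0.0719  0.2454] err 100.8 0.83 0.29
flux_jar [ 0.4051 -0.113  -0.199 ] err 155.1 0.5 0.8
flux_jar [0.483  0.1839 0.1247] err 5.9 0.5 0.29
marker [0.6758 0.0158 0.0057] err 3.0 0.83 0.69
marker [0.5853 0.1258 0.0973] err 119.5 0.83 0.19
```

The scene shows the tray at about (302,240), the dispenser at (370,300) and the paddle plate at (382,258). The side view agrees. Next I'll move above the tray and dispenser for a close wrist view.

carry_out:
  rows:
    - [[-0.03,-0.023,-0.02,4],[-0.062,-0.048,-0.02,10],[-0.094,-0.073,-0.02,16],[-0.126,-0.098,-0.02,22],[-0.158,-0.123,-0.02,28],[-0.19,-0.148,-0.02,34],[-0.222,-0.172,-0.02,40],[-0.254,-0.197,-0.02,46],[-0.286,-0.222,-0.02,52],[-0.318,-0.247,-0.02,58],[-0.35,-0.272,-0.02,62],[-0.382,-0.297,-0.02,62]]

```text
clock: 4.05
position: [0.4608, 0.203, 0.2516]
tool_rot: [3.141, -0.0, 1.764]
force: [1.9, 1.6, -0.2]
grip_width: 0.0853
finger_force: 0.0
```

```bash
cat >> h.py <<'E'
def go(p,yaw=None):
    s=bot.observe();M=R.from_euler("xyz",s["tool_rot"]).as_matrix();d=M.T@(np.array(p)-s["position"])
    y=s["tool_rot"][2];tw=None if yaw is None else np.degrees((y-yaw+np.pi)%(2*np.pi)-np.pi)
    print("t",round(s["clock"],2),"at",np.round(s["position"],4),"yaw",round(y,4),"F",np.round(s["force"],1),"w",round(s["grip_width"],4),"-> shift",d.round(4),"twist",tw)
E
python3 -c "
from h import *
go([.55,.08,.25],1.77)"
```

```text
t 4.05 at [0.4608 0.203  0.2516] yaw 1.7638 F [ 1.9  1.6 -0.2] w 0.0853 -> shift [-0.1378  0.0639  0.0016] twist -0.35244158569709555
```

carry_out:
  rows:
    - [[-0.035,0.016,0,0],[-0.069,0.032,0,0],[-0.104,0.048,0,0],[-0.138,0.064,0,0],[-0.138,0.064,0,0]]

```text
clock: 4.47
position: [0.5529, 0.0752, 0.2516]
tool_rot: [3.14, 0.003, 1.762]
force: [-0.2, -1.2, 0.1]
grip_width: 0.0853
finger_force: 0.0
```

```bash
python3 - <<'E'
from h import *
f=grab("wrist");save(f,"c.png");np.save("c.npy",f,allow_pickle=True)
go([.55,.08,.25],1.77)
Z=dict(dispenser=0,paddle=.091,tray=0,tray_grip=.046,bed=.044)
for l in Z:
    for p in bot.spot_point(f,l)[:2]: print(l,np.round(p["position"],1),round(p["conf"],2),at_z(f,p["position"],Z[l]).round(4))
E
```

```text
t 4.52 at [0.5513 0.0782 0.2512] yaw 1.7633 F [-0.4  0.9 -0.7] w 0.0853 -> shift [ 0.002  -0.001   0.0012] twist -0.3826778325745641
dispenser [291.6  51.7] 0.77 [0.538 0.233 0.   ]
paddle [197.5  79.2] 0.79 [0.4572 0.1715 0.091 ]
tray [262.9 165.1] 0.95 [0.5305 0.0901 0.    ]
tray_grip [266.5 284.8] 0.94 [ 0.5609 -0.0435  0.046 ]
bed [263.1 176.8] 0.77 [0.534  0.0832 0.044 ]
```

View pics/c.png

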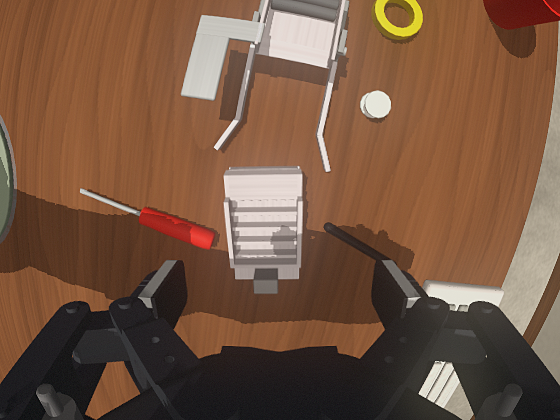

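The wrist view shows the tray straight ahead (262,225) with its grip block at (265,283). The flared fence tips are at (217,149) and (327,170), the bends at (241,120) and (321,134), and the paddle at (200,75). I'll fit the dispenser yaw from the fence points.

```bash
cat > fit.py <<'E'
from h import *
from scipy.optimize import least_squares
f=np.load("c.npy",allow_pickle=True).item()
g=f["pixels"][:,:,::-1]
cr=cv2.resize(g[0:185,170:360],None,fx=3.2,fy=3.2,interpolation=cv2.INTER_CUBIC);cv2.imwrite("pics/d.png",cr)
obs=[((-.061,-.128,.02),(217,149),1),((.061,-.128,.02),(327,170),1),((-.045,-.09,.02),(242,120),1),((.045,-.09,.02),(320,134),1)]
def W(q,p): c,s=np.cos(q[2]),np.sin(q[2]);return [q[0]+c*p[0]-s*p[1],q[1]+s*p[0]+c*p[1],p[2]]
def res(q): return np.concatenate([w*(proj(f,W(q,p))-u) for p,u,w in obs])
s=least_squares(res,[.54,.235,-.05]);print("disp",s.x.round(4),s.fun.round(1))
for n,p in dict(orig=(0,0,0),pad=(-.08,-.058,.091)).items(): print(n,proj(f,W(s.x,p)).round(1),np.round(W(s.x,p),4))
# tray: grip, origin, corners of low end base (z .004)
tr=[((0,-.139,.046),(266,284.8),1),((-.043,0,.044),(225,170),1),((.043,0,.044),(301,168),1),((-.043,-.15,.004),(231,278),1),((.043,-.15,.004),(299,279),1)]
def rt(q): return np.concatenate([w*(proj(f,W(q,p))-u) for p,u,w in tr])
t=least_squares(rt,[.53,.09,.2]);print("tray",t.x.round(4),t.fun.round(1),"grip",np.round(W(t.x,(0,-.139,.046)),4))
E
python3 fit.py
```

```text
disp [ 0.5422  0.2299 -0.0057] [ 4.6  0.3 -2.  -0.5 -1.  -0.7 -1.5  0.7]
orig [294.6  54.8] [0.5422 0.2299 0.    ]
pad [202.4  78.9] [0.4619 0.1724 0.091 ]
tray [0.532  0.0915 0.1926] [-1.5  0.7 -1.7 -0.5  1.5  1.   2.8 -0.3 -0.9 -1.1] grip [ 0.5586 -0.0449  0.046 ]
```

View pics/d.png

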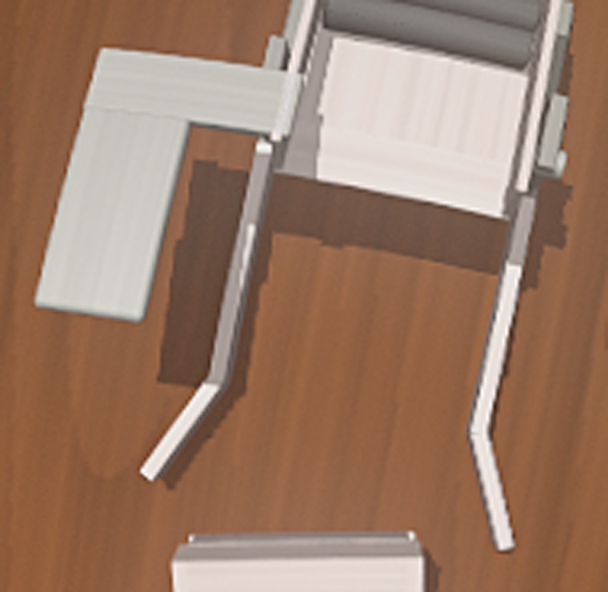

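```bash
sed -i 's/^obs=.*/obs=[((-.061,-.128,.02),(219,149.2),1),((.061,-.128,.02),(326,171),1),((-.045,-.09,.02),(237.5,119.8),1),((.045,-.09,.02),(317.2,134.2),1)]/' fit.py; python3 fit.py; python3 -c "
from h import *
go([.5586,-.045,.09],np.pi/2+.1926)
go([.5586,-.045,.022],np.pi/2+.1926)"
```

```text
disp [5.398e-01 2.292e-01 4.000e-04] [ 1.   0.8 -2.5 -1.5  1.8  0.1 -0.3  0.5]
orig [292.5  54.9] [0.5398 0.2292 0.    ]
pad [200.1  79.9] [0.4598 0.1712 0.091 ]
tray [0.532  0.0915 0.1926] [-1.5  0.7 -1.7 -0.5  1.5  1.   2.8 -0.3 -0.9 -1.1] grip [ 0.5586 -0.0449  0.046 ]
t 4.77 at [0.5494 0.0832 0.2513] yaw 1.7705 F [ 0.1 -0.1 -0.9] w 0.0854 -> shift [-0.1275 -0.0164  0.1613] twist 0.4073389133476829
t 4.77 at [0.5494 0.0832 0.2513] yaw 1.7705 F [ 0.1 -0.1 -0.9] w 0.0854 -> shift [-0.1275 -0.0164  0.2293] twist 0.4073389133476829
```

carry_out:
  rows:
    - [[-0.025,-0.003,0.033,0],[-0.05,-0.006,0.065,0],[-0.076,-0.01,0.097,0],[-0.102,-0.013,0.129,0],[-0.1275,-0.016,0.161,0.4],[-0.1275,-0.016,0.161,0.4],[-0.1275,-0.016,0.161,0.4]]
  grip: 0.06
  grip_force: 40

```text
clock: 5.35
position: [0.5582, -0.0467, 0.089]
tool_rot: [-3.139, -0.0, 1.76]
force: [1.2, 0.5, 0.7]
grip_width: 0.0601
finger_force: 0.0
```

```bash
python3 - <<'E'
from h import *
f=grab("wrist")
for n,z in(("tray_grip",.046),("paddle",.091),("dispenser",0)):
    for p in bot.spot_point(f,n)[:2]: print(n,np.round(p["position"],1),round(p["conf"],2),at_z(f,p["position"],z).round(4))
go([.5586,-.045,.022],np.pi/2+.1926)
save(f,"e.png")
E
```

```text
tray_grip [282.8 240.6] 0.75 [ 0.5605 -0.0475  0.046 ]
t 5.55 at [ 0.56   -0.0446  0.0915] yaw 1.7639 F [0.6 0.2 0.5] w 0.0604 -> shift [-0.0002 -0.0016  0.0695] twist 0.029448158898581853
```

View pics/e.png

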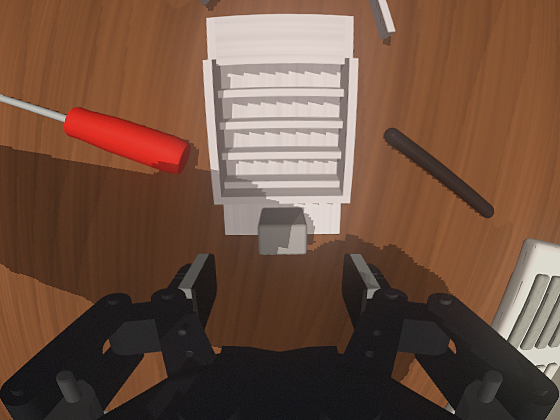

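The grip block at (283,232) is centred between the fingers, and the marker and screwdriver are clear. I'll go down and grip.

carry_out:
  rows:
    - [[0,-0.001,0.025,0],[0,-0.001,0.05,0],[0,-0.001,0.069,0],[0,-0.001,0.069,0],[0,-0.001,0.069,0]]

```text
clock: 5.97
position: [0.5584, -0.0456, 0.0219]
tool_rot: [-3.141, -0.0, 1.763]
force: [1.2, -0.2, 0.8]
grip_width: 0.06
finger_force: 0.0
```

carry_out:
  rows:
    - [[0,0,0,0],[0,0,0,0],[0,0,0,0],[0,0,0,0],[0,0,0,0],[0,0,0,0]]
  grip: 0.02
  grip_force: 40

```text
clock: 6.47
position: [0.5592, -0.0462, 0.0229]
tool_rot: [3.139, 0.0, 1.762]
force: [-2.5, 1.4, 13.1]
grip_width: 0.0289
finger_force: 39.6
```

```bash
python3 -c "
from h import *
go([.540,.229-.139-.05,.022],np.pi/2)
go([.540,.229-.139,.022],np.pi/2)"
```

```text
t 6.47 at [ 0.5592 -0.0462  0.0229] yaw 1.7619 F [-2.5  1.4 13.1] w 0.0289 -> shift [ 0.0883 -0.0025  0.0009] twist 10.949986222198717
t 6.47 at [ 0.5592 -0.0462  0.0229] yaw 1.7619 F [-2.5  1.4 13.1] w 0.0289 -> shift [0.1374 0.007  0.0009] twist 10.949986222198717
```

carry_out:
  rows:
    - [[0.001,-0.004,-0.001,2],[0.002,-0.008,-0.001,5],[0.004,-0.012,-0.001,8],[0.005,-0.018,-0.001,11],[0.005,-0.018,-0.001,11],[0.005,-0.018,-0.001,11]]

```text
clock: 6.97
position: [0.5397, -0.0448, 0.023]
tool_rot: [3.141, -0.0, 1.571]
force: [-4.1, 0.4, 8.9]
grip_width: 0.0292
finger_force: 41.7
```

```bash
python3 - <<'E'
from h import *
f=grab("wrist");np.save("f.npy",f,allow_pickle=True)
for n,z in(("tray_grip",.046),("tray",0),("bed",.044),("paddle",.091),("dispenser",0)):
    for p in bot.spot_point(f,n)[:2]: print(n,np.round(p["position"],1),round(p["conf"],2),at_z(f,p["position"],z).round(4))
go([.540,.09,.022],np.pi/2)
save(f,"f.png")
E
```

```text
tray_grip [278.6 296. ] 0.64 [ 0.5394 -0.0465  0.046 ]
t 7.27 at [ 0.5398 -0.0448  0.023 ] yaw 1.5712 F [-5.1  1.3 11.4] w 0.029 -> shift [0.1348 0.0003 0.001 ] twist 0.022022725574702126
```

View pics/f.png

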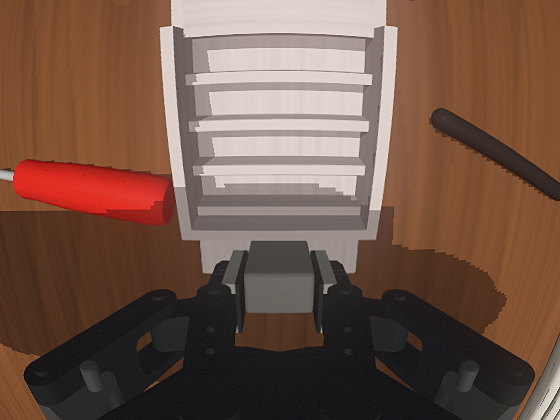

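The tray is gripped and straight, and it just clears the screwdriver handle tip at (174,200). I'll push it in part way and watch the forces.

carry_out:
  rows:
    - [[0.01,0,-0.001,0],[0.02,0,-0.001,0],[0.03,0,-0.001,0],[0.04,0,-0.001,0],[0.05,0,-0.001,0],[0.06,0,-0.001,0],[0.06,0,-0.001,0],[0.06,0,-0.001,0]]

```text
clock: 7.93
position: [0.5397, 0.0162, 0.0232]
tool_rot: [-3.141, -0.0, 1.572]
force: [0.1, 1.2, -5.6]
grip_width: 0.0297
finger_force: 39.9
```

```bash
python3 - <<'E'
from h import *
f=grab("wrist");g=grab("scene");np.save("g.npy",[f,g],allow_pickle=True)
go([.540,.09,.022],np.pi/2)
cv2.imwrite("pics/g.png",np.hstack([cv2.resize(f["pixels"][:,:],(400,300)),cv2.resize(g["pixels"][200:350,270:420],(400,300))])[:,:,::-1])
E
```

```text
t 8.03 at [0.5396 0.015  0.0233] yaw 1.57 F [-0.8  1.5 -5.6] w 0.0295 -> shift [0.075  0.0003 0.0013] twist -0.04841476920029067
```

View pics/g.png

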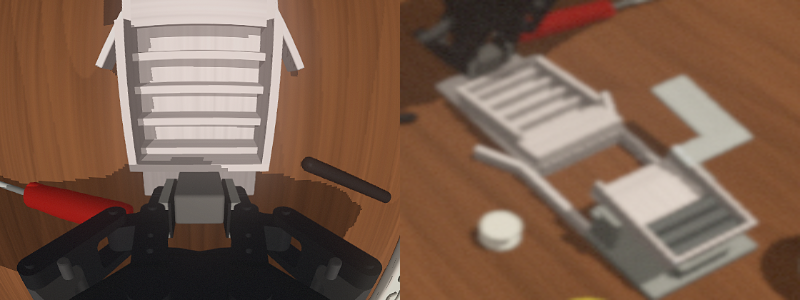

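The tray is in the mouth and centred: the fence tips are at (98,68) and (302,68), with the tray middle at about 199. I'll continue home.

carry_out:
  rows:
    - [[0.01,0,0.0005,0],[0.02,0,0.0005,0],[0.03,0,0.0005,0],[0.04,0,0.0005,0],[0.05,0,0.0005,0],[0.058,0,0.0005,0],[0.064,0,0.0005,0],[0.068,0,0.0005,0],[0.068,0,0.0005,0]]

```text
clock: 8.78
position: [0.54, 0.0846, 0.023]
tool_rot: [3.141, -0.001, 1.571]
force: [-0.3, 1.2, 3.4]
grip_width: 0.029
finger_force: 41.0
```

carry_out:
  rows:
    - [[0.0015,0,0,0],[0.003,0,0,0],[0.0045,0,0,0],[0.006,0,0,0],[0.006,0,0,0]]

```text
clock: 9.2
position: [0.5399, 0.0889, 0.0229]
tool_rot: [3.141, 0.0, 1.569]
force: [0.5, -4.6, 5.1]
grip_width: 0.0295
finger_force: 41.2
```

carry_out:
  rows:
    - [[0.0015,0,0,0],[0.003,0,0,0],[0.004,0,0,0],[0.004,0,0,0],[0.004,0,0,0]]

```text
clock: 9.62
position: [0.5398, 0.0909, 0.0229]
tool_rot: [3.141, 0.002, 1.568]
force: [0.1, -15.2, 6.0]
grip_width: 0.0287
finger_force: 41.3
```

```bash
python3 - <<'E'
from h import *
go([.540,.09,.022],np.pi/2)
f=grab("wrist");g=grab("scene");np.save("g.npy",[f,g],allow_pickle=True)
go([.540,.09,.022],np.pi/2)
cv2.imwrite("pics/i.png",np.hstack([cv2.resize(f["pixels"],(400,300)),cv2.resize(g["pixels"][210:345,290:425],(400,300))])[:,:,::-1])
E
```

```text
t 9.62 at [0.5398 0.0909 0.0229] yaw 1.5678 F [  0.1 -15.2   6. ] w 0.0287 -> shift [-0.0009  0.0002  0.0009] twist -0.17369131828126608
t 9.72 at [0.5399 0.091  0.0229] yaw 1.5678 F [  0.2 -15.3   5.9] w 0.0294 -> shift [-0.001   0.0002  0.001 ] twist -0.1714288005020395
```

View pics/i.png

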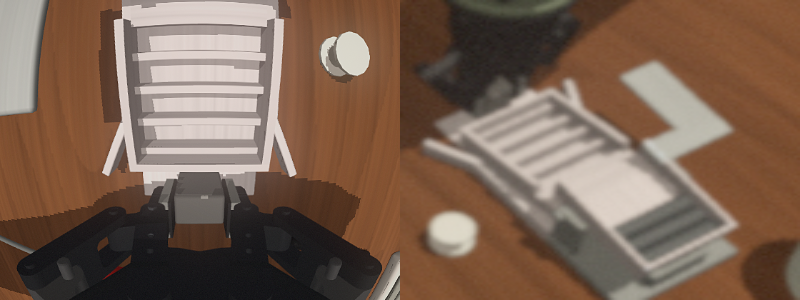

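The tray is home: 15 N of resistance, and the tray front meets the dispenser in both views. I'll release and lift.

carry_out:
  rows:
    - [[-0.003,0,0,0],[-0.003,0,0,0],[-0.003,0,0,0],[-0.003,0,0,0],[-0.003,0,-0.025,0],[-0.003,0,-0.06,0],[-0.003,0,-0.095,0],[-0.003,0,-0.12,0],[-0.003,0,-0.12,0],[-0.003,0,-0.12,0]]
  grip: 0.05

```text
clock: 10.55
position: [0.5403, 0.0909, 0.144]
tool_rot: [3.139, -0.001, 1.57]
force: [-0.1, 0.3, 0.4]
grip_width: 0.0501
finger_force: 0.0
```

```bash
python3 -c "
from h import *
go([.46,.17,.125],np.pi/2)"
```

```text
t 10.55 at [0.5403 0.0909 0.144 ] yaw 1.5705 F [-0.1  0.3  0.4] w 0.0501 -> shift [ 0.079  -0.0804  0.0189] twist -0.01804960341024833
```

carry_out:
  rows:
    - [[0.0,-0.03,0,0],[0.02,-0.06,0,0],[0.05,-0.08,0,0],[0.079,-0.08,0.008,0],[0.079,-0.08,0.019,0],[0.079,-0.08,0.019,0],[0.079,-0.08,0.019,0]]
  grip: 0.0

```text
clock: 11.13
position: [0.4593, 0.1686, 0.1229]
tool_rot: [-3.14, 0.002, 1.57]
force: [0.2, -0.5, 0.2]
grip_width: 0.0001
finger_force: 0.0
```

```bash
python3 - <<'E'
from h import *
f=grab("wrist");g=grab("side");
for n,z in(("tray_grip",.046),("tray",0),("paddle",.091),("dispenser",0)):
    for p in bot.spot_point(f,n)[:2]: print(n,np.round(p["position"],1),round(p["conf"],2),at_z(f,p["position"],z).round(4))
print(proj(f,(.46,.17,.091)))
go([.46,.17,.091],np.pi/2)
cv2.imwrite("pics/j.png",np.hstack([cv2.resize(f["pixels"],(440,330)),cv2.resize(g["pixels"][145:265,160:320],(360,330))])[:,:,::-1])
E
```

```text
tray_grip [378.9 133.9] 0.42 [0.5276 0.2315 0.046 ]
paddle [281.1 241.3] 0.71 [0.4604 0.171  0.091 ]
dispenser [377.  135.1] 0.72 [0.5403 0.2297 0.    ]
[280.47414557 242.88883296]
t 11.43 at [0.4602 0.1686 0.124 ] yaw 1.5687 F [-0.9 -0.4 -0.1] w -0.0001 -> shift [ 0.0013 -0.0002  0.033 ] twist -0.12291650000792399
```

View pics/j.png

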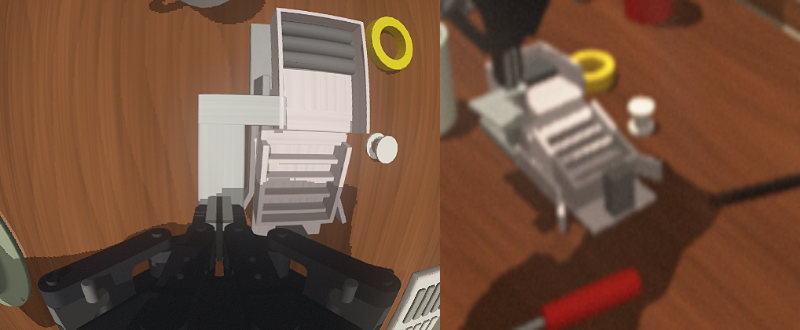

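The closed fingers at (220,200) stand over the paddle's front end, and the tray is home. I'll start pressing slowly.

carry_out:
  rows:
    - [[0,0,0.01,0],[0,0,0.02,0],[0,0,0.027,0],[0,0,0.031,0],[0,0,0.032,0],[0,0,0.033,0],[0,0,0.034,0],[0,0,0.035,0],[0,0,0.036,0],[0,0,0.037,0],[0,0,0.038,0],[0,0,0.039,0]]

```text
clock: 12.43
position: [0.4601, 0.1685, 0.0849]
tool_rot: [3.141, 0.0, 1.569]
force: [-0.5, -4.6, 7.2]
grip_width: -0.0002
finger_force: 3.6
```

carry_out:
  rows:
    - [[0,0,0.0007,0],[0,0,0.0014,0],[0,0,0.0021,0],[0,0,0.0027,0],[0,0,0.0032,0],[0,0,0.0037,0],[0,0,0.0042,0],[0,0,0.0047,0],[0,0,0.0052,0],[0,0,0.0057,0],[0,0,0.0062,0],[0,0,0.0067,0]]

```text
clock: 13.43
position: [0.4602, 0.168, 0.0783]
tool_rot: [3.141, 0.001, 1.569]
force: [-2.1, -7.8, 10.3]
grip_width: -0.0002
finger_force: 5.5
```

```bash
cat > look.py <<'E'
from h import *
import sys
g=grab("wrist");np.save("w.npy",g,allow_pickle=True)
D=np.array([.5402,.2299,0])
for l in("core0",):
    for p in bot.spot_point(g,l)[:5]:
        print(np.round(p["position"],0),round(p["conf"],2),"disp@z.04",(at_z(g,p["position"],.035)-D).round(3)[:2])
go([.46,.17,.08],np.pi/2)
if len(sys.argv)>1: cv2.imwrite("pics/"+sys.argv[1],cv2.resize(g["pixels"][0:320,260:520],(520,600))[:,:,::-1])
E
python3 look.py
```

```text
[442.  72.] 0.93 disp@z.04 [0.019 0.043]
[438.  18.] 0.74 disp@z.04 [0.018 0.078]
[436.  42.] 0.66 disp@z.04 [0.016 0.062]
t 13.53 at [0.4602 0.168  0.0783] yaw 1.5685 F [-1.4 -8.   9.7] w -0.0001 -> shift [ 0.002  -0.0002 -0.0017] twist -0.13141276570424243
```

carry_out:
  rows:
    - [[0,0,0.0004,0],[0,0,0.0008,0],[0,0,0.0012,0],[0,0,0.0016,0],[0,0,0.002,0],[0,0,0.0024,0],[0,0,0.0028,0],[0,0,0.0032,0]]

```text
clock: 14.2
position: [0.4603, 0.1681, 0.0751]
tool_rot: [3.141, 0.001, 1.569]
force: [-0.2, -8.5, 8.3]
grip_width: -0.0003
finger_force: 4.8
```

```bash
python3 look.py
```

```text
[432. 155.] 0.75 disp@z.04 [ 0.012 -0.009]
[412. 216.] 0.71 disp@z.04 [ 0.001 -0.047]
[428. 188.] 0.55 disp@z.04 [ 0.011 -0.03 ]
t 14.3 at [0.4602 0.1681 0.075 ] yaw 1.5685 F [ 1.3 -7.5  7.5] w 0.0001 -> shift [ 0.0019 -0.0002 -0.005 ] twist -0.13056818758066624
```

Cores are rolling out. I'll hold here and watch.

carry_out:
  rows:
    - [[0,0,0,0],[0,0,0,0],[0,0,0,0],[0,0,0,0],[0,0,0,0],[0,0,0,0],[0,0,0,0],[0,0,0,0],[0,0,0,0],[0,0,0,0],[0,0,0,0],[0,0,0,0]]

```text
clock: 15.3
position: [0.4603, 0.1681, 0.0751]
tool_rot: [3.141, 0.001, 1.569]
force: [0.5, -8.1, 8.6]
grip_width: -0.0001
finger_force: 4.7
```

```bash
python3 look.py k.png
```

```text
[405. 207.] 0.73 disp@z.04 [-0.004 -0.041]
[394. 258.] 0.71 disp@z.04 [-0.007 -0.074]
[403. 232.] 0.64 disp@z.04 [-0.003 -0.058]
t 15.4 at [0.4602 0.1681 0.0751] yaw 1.5685 F [ 0.  -7.9  9.2] w 0.0002 -> shift [ 0.0019 -0.0002 -0.0049] twist -0.12891220790239194
```

View pics/k.png

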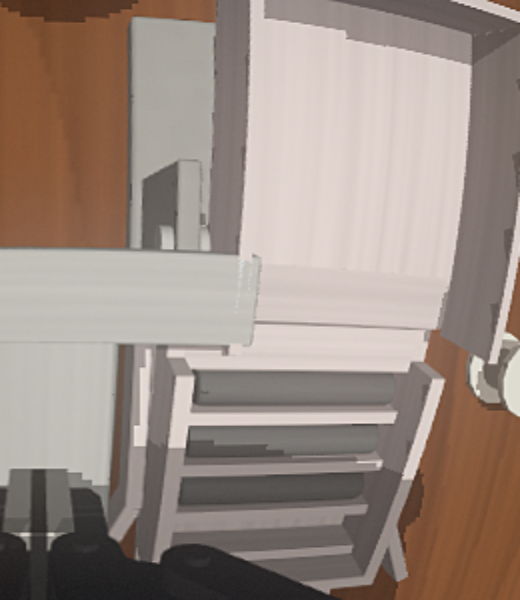

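All three cores lie in the first three grooves (crop rows 388, 440 and 488) and the trough is empty. I'll press a bit further so the angle is surely past 0.2, then let the trough back up slowly.

carry_out:
  rows:
    - [[0,0,0.001,0],[0,0,0.002,0],[0,0,0.003,0],[0,0,0.004,0],[0,0,0.005,0],[0,0,0.006,0],[0,0,0.006,0],[0,0,0.004,0],[0,0,0.002,0],[0,0,0,0],[0,0,-0.002,0],[0,0,-0.004,0]]

```text
clock: 16.4
position: [0.4603, 0.1696, 0.0792]
tool_rot: [3.141, -0.001, 1.57]
force: [-0.5, 2.8, 4.7]
grip_width: -0.0001
finger_force: 2.0
```

carry_out:
  rows:
    - [[0,0,-0.002,0],[0,0,-0.004,0],[0,0,-0.006,0],[0,0,-0.008,0],[0,0,-0.01,0],[0,0,-0.012,0],[0,0,-0.014,0],[0,0,-0.016,0],[0,0,-0.02,0],[0,0,-0.035,0],[0,0,-0.06,0],[0,0,-0.08,0]]

```text
clock: 17.4
position: [0.4597, 0.1686, 0.16]
tool_rot: [-3.141, 0.001, 1.569]
force: [0.9, 0.9, -0.0]
grip_width: 0.0001
finger_force: 0.0
```

carry_out:
  rows:
    - [[-0.02,-0.02,-0.02,0],[-0.02,-0.04,-0.02,0],[-0.02,-0.04,-0.02,0],[-0.02,-0.04,-0.02,0],[-0.02,-0.04,-0.02,0],[-0.02,-0.04,-0.02,0]]

```text
clock: 17.9
position: [0.4203, 0.1493, 0.1788]
tool_rot: [3.142, 0.0, 1.57]
force: [-0.1, -0.3, 0.1]
grip_width: 0.0001
finger_force: 0.0
```

```bash
python3 - <<'E'
from h import *
f=grab("wrist");g=grab("scene")
go([.46,.17,.2])
D=np.array([.5402,.2299,0])
for n,z in(("core0",.03),("tray",0),("paddle",.091),("tray_grip",.046)):
  for h in(f,g):
    for p in bot.spot_point(h,n)[:3]: print(n,round(p["conf"],2),(at_z(h,p["position"],z)-D).round(3)[:2])
cv2.imwrite("pics/l.png",np.hstack([cv2.resize(f["pixels"][60:360,220:520],(400,400)),cv2.resize(g["pixels"][210:345,290:425],(400,400))])[:,:,::-1])
E
```

```text
t 18.0 at [0.4202 0.1492 0.1786] yaw 1.5695 F [ 0.6 -0.1 -1.6] w 0.0003 -> shift [ 0.0209  0.0398 -0.0214] twist None
core0 0.82 [-0.004 -0.063]
core0 0.8 [-0.007 -0.077]
core0 0.58 [ 0.001 -0.043]
core0 0.67 [ 0.001 -0.036]
core0 0.65 [ 0.002 -0.076]
core0 0.63 [ 0.001 -0.063]
paddle 0.95 [-0.08 -0.06]
paddle 0.7 [-0.037 -0.004]
paddle 0.3 [0.049 0.055]
paddle 0.75 [-0.081 -0.059]
tray_grip 0.71 [-0.001 -0.14 ]
tray_grip 0.97 [ 0.    -0.141]
```

View pics/l.png

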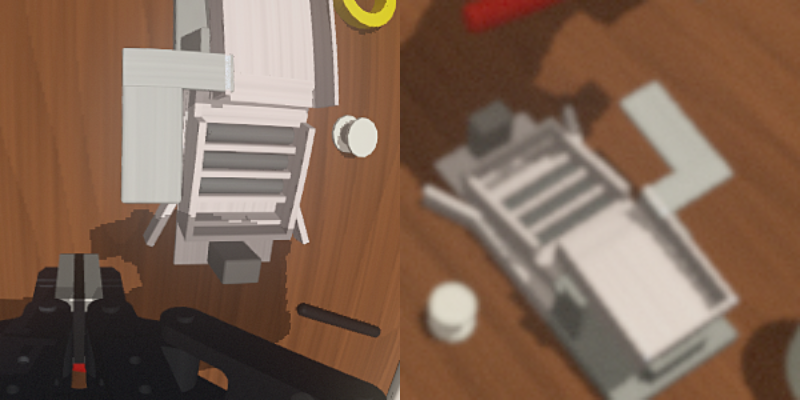

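The three cores lie in their grooves, the tray is home (grip block at y −140 mm against −139 mm nominal), the trough is back up and the robot is clear. I'm handing in.

```bash
python3 -c "
from h import *
print(bot.job_done())"
```

```text
the job is handed in; nothing more can be done
None
```

The tray is home against the dispenser, the three cores each lie in a groove of their own, the trough has swung back up, and the job was handed in at about 18.5 s; the hand-in call returned no verdict.

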